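# Raise the rivet press lever past its balance and send the loaded die home

## Task

Get the rivet press ready to press: with the fingertips or the outside of the fingers, push its hand lever up past the balance point so that the counterweight holds it fully raised, and only then push the loaded die slide in under the ram, fully home against its stop. Grip nothing, and leave everything else on the bench where it stands.

Things in the scene. Friction and masses are not known exactly. Their poses are not given: they have to be found in the camera images.
- press_pivot (a point): Bench rivet press of grey cast iron, bolted down, 240 x 110 mm base, 220 mm high to the top of its head. This point: the hand lever's axis, in the lever's plane, on the right of the head, 172 mm above the bench. Axes: x from the press's front (operator's side) to its back column, y left, z up; the front faces the robot's right. The lever's hub here is 42 mm across.
- press_head (a point): Middle of the front face of the press's head, which is 58 mm wide and spans 134 to 218 mm above the bench; 59 mm in front (-x) of press_pivot and 66 mm to its left (+y), in the press's mid plane. Axes as press_pivot. Below it the square steel ram with its die comes down over the slide's bed (48 mm high).
- lever (a joint): Turn of the hand lever about press_pivot, rad. 0: down on its lower stop, where it starts, handle pointing to the front (-x) and rising 12 degrees above level. It grows as the handle rises; 1.5: on its upper stop, handle 98 degrees from level, nearly upright. Balance point between 0.7 and 0.83: below it the lever falls back, beyond it it goes on to the upper stop by itself and stays. Lifts the ram 16 mm per rad.
- lever_grip (a point): Point on the axis of the lever's black rubber sleeve (23 mm thick, 104 to 196 mm from the pivot), 155 mm from the pivot; moves with the lever. At the start about 204 mm above the bench and 152 mm in front (-x) of press_pivot. Lifting the lever here from the bottom takes about 5 N, less as it rises.
- lever_knob (a point): Centre of the 28 mm black knob at the handle's end, 200 mm from the pivot; moves with the lever.
- weight_mid (a point): Centre of the lever's dark iron counterweight, a round drum 54 mm across and 48 mm long, on a stem 88 mm from the pivot, 63 degrees round from the handle: above the pivot at the start, behind and above it when the lever is up. Moves with the lever.
- die_slide (a joint): Travel of the die slide along the press's +x, m: 0 = drawn right out to the front, 0.08 = home against its stop, with the lower die and its brass rivet right under the ram. It starts between 0 and 0.04, slides with about 2 N of friction, stays where it is left and cannot be lifted.
- slide_plate (a point): Centre of the front (-x) face of the slide's upright aluminium push plate, 78 mm wide, 8 mm thick, from 30 to 82 mm above the bench, in the press's mid plane; moves with the slide. Axes as press_pivot. At home this face lies 78 mm in front (-x) of the head's front face; no part of the bed stands in front of it.
- rivet_jar: clear lidded jar of rivets, 58 mm across, 72 mm high, standing to the left of the press; origin at the centre of its underside. Not part of the job: leave it alone
- cap_tray: shallow grey parts tray with four compartments of caps, 90 x 110 x 24 mm, lying to the right of the press; origin at the centre of its underside. Not part of the job: leave it alone
- awl: awl with wooden handle, 150 mm long, lying beside the die slide on the left of the press; origin under its middle. Not part of the job: leave it alone
- maul: stitching maul standing on its white head (70 mm across, 206 mm high in all) on the granite slab; origin at the centre of its underside. Not part of the job: leave it alone
- tool_cup: brown round holder with three tool handles sticking out, 76 mm across, 158 mm high, on the granite slab; origin at the centre of its underside. Not part of the job: leave it alone
- thread_cone: white cone of thread, 66 mm across, 112 mm high; origin at the centre of its underside. Not part of the job: leave it alone
- dye_bottle: brown glass bottle with black cap, 48 mm across, 120 mm high; origin at the centre of its underside. Not part of the job: leave it alone

How it is judged:
By the outcome, as a careful person would: the job done as asked, in the order asked, and still so for the second after the job is handed in, with the robot touching nothing.
It also fails if it takes over 54 s, if anything falls off the work surface, if the arm or the gripper's body presses on something with over 40 N, if the wrist force passes 120 N, or if a joint passes its speed limit or range.

## Robot

A 6-joint arm with a two-finger parallel gripper is mounted at the origin on the work surface. World frame = base frame: x ahead of the robot, y to its left, z up, the work surface at z = 0. Lengths are in m, angles in degrees, forces in N, time in s.
With the tool pointing down it reaches from about 0.375 to 0.9 m from the base axis. Payload 3.1 kg.
Tool frame: the origin (TCP) lies on the centre line of the jaws, within the pads' length; the fingertips stand 25 mm ahead of it and the grasp point (between the pads) lies 6 mm ahead of it; z points along the fingers, y is the line along which they close (so a half turn about z gives the same grasp; the last joint's range is limited). The gripper opens to 87 mm and grips with 3 to 60 N. Pads are 19 mm wide; open, the fingers measure 117 mm over their backs; the gripper's body (75 mm by 190 mm) begins 51 mm behind the grasp point.
Start: joints at [57.611, 30.224, 82.088, -0, 67.689, -10.227], TCP at [0.236, 0.579, 0.248] pointing down, gripper open.
Joint ranges: [-176.69, 176.69], [-43.24, 126.21], [12.49, 139.97], [-82, 262], [0, 151.66], [-163.58, 163.58]. Speed limits (degrees/s): [159.86, 159.86, 180, 180, 180, 180].

## Interface

Orientations are given as a 3x3 rotation matrix whose columns are the frame's x, y, z axes.
In Python, from rig import bot, cams, models gives the robot as it stands. The module is installed in compiled form; this text tells all that it offers.
- The arm moves only by the shell command python3 -m handwheel 'ROWS' [OPENING]. ROWS is JSON, a list of rows, each a list of 6 numbers: the shift along the world's x, y, z each as a share of 1 m, from -1 to 1, then the turn, a rotation vector about the world's x, y, z each as a share of 2 rad, from -1 to 1. In form: [[dx, dy, dz, wx, wy, wz], ...]. A call has exactly 8 rows; each row is the pose to reach, as a shift and turn from the pose commanded when the call began; what a row does not reach only later rows make up. A row lasts 1/12 s, in which the tool goes at most 41.7 mm and 7.16 degrees, less where a joint would pass 70% of its speed; a pose out of reach is approached as far as the arm can. A call with a number of a shift or a turn outside -1 to 1 is refused whole. A call with a gripper value outside its range is refused whole. OPENING is the opening, from -1 (shut) to 1 (fully open), so that 0 is half open, set as the call begins (- or left out, the last holds). The fingers move at their own pace and stop on an object; the grip force is fixed at half the most. Time passes only in rows, so rows that repeat a pose let the fingers close, or fill a call up. It gives the time, the measured TCP pose, the force, the opening and the grip force at its end, in the units of the state.
- bot.read_state(): the state, without advancing time (a new reading comes with each control period).
- cams.capture(name): name is "side" or "top"; returns (picture, depth): 400x640x3 uint8, blue, green, red; 400x640 float32, m along the optical axis (not along the pixel's ray), 0 where there is no reading.
- cams.calibration(name): a dict with "mtx" (3x3 intrinsics, pixels), "dist_coeffs" ([k1, k2, p1, p2, k3] as OpenCV has them; the pictures are not rectified), "R" (3x3) and "t" (3): a world point X has camera coordinates R X + t. Camera axes: x right, y down, z forward; pixel columns grow to the right and rows downward; lengths in m; the calibration is good to about 2 mm. A picture is of the moment at which its call begins. calibration takes no time and is no camera call.
- bot.hand_in(): hands the job in; it is judged then, once.
Trained networks look in the newest picture that a camera, given by its name, has taken for a name from the list of things; names that differ only in an ending like _2 or _b are one class to them, and where a whole thing is asked for, a point or a joint stands for the part that bears it (a point fixed in the world has none). Each returns a list of dicts, best first, with "conf" (0 to 1); they miss things now and then, are a little off and sometimes report something else, mostly with a low value. They report only what shows in the picture. A call takes as long as a camera call.
- models.spot_in(query, camera): "position" ([column, row] in pixels, amid what is visible of it).
- models.tip_of(query, camera): "position" ([column, row] in pixels: a listed point, or the origin of a listed thing).
The state is a dict: "time_s": time; "joint_positions": joint angles; "qvel": joint speeds; "tau": joint torques, N m; "position": TCP position; "tcp_rot": TCP orientation; "force": force on the tool from outside, world axes, zero at the start; "moment": the same for the moment, N m; "opening": opening from 0.0 (shut) to 1.0 (fully open); "grasp_force": force on a finger pad.
Only numpy, scipy, OpenCV 4.12 (cv2) and the standard library are available. Lean on these libraries where they do the work, as an engineer would, in place of code of your own. Each camera call takes 0.05 s, during which the arm holds its last target. There are 200 camera calls.

## Working session

There is one attempt and no reset: what is moved stays moved. The work goes in short steps, Python scripts to look and compute and a shell command to move; the robot and the scene stay as the last step left them, time stands still between calls to the robot, and variables do not carry over. Pictures are saved under pics/ and viewed, at most 10 in all, crops included, and the job is handed in when it is done.

```bash
mkdir -p pics
cat > h.py <<'E'
import numpy as np, cv2
from rig import bot,cams,models
def ray(n,px):
    c=cams.calibration(n);K=np.array(c['mtx']);d=np.array(c['dist_coeffs']);R=np.array(c['R']);t=np.array(c['t'])
    u=cv2.undistortPoints(np.array([[px]],float),K,d)[0,0]
    return -R.T@t, R.T@np.array([u[0],u[1],1])
def at_z(n,px,z):
    o,v=ray(n,px);return o+v*(z-o[2])/v[2]
def at_d(n,px,dep):
    o,v=ray(n,px);r,c=int(px[1]),int(px[0]);w=dep[r-2:r+3,c-2:c+3];return o+v*np.median(w[w>0]) if (w>0).any() else None
def tri(p1,p2):
    a,u=ray('side',p1);b,v=ray('top',p2);s=np.linalg.lstsq(np.c_[u,-v],b-a,rcond=None)[0]
    x,y=a+s[0]*u,b+s[1]*v;return (x+y)/2,np.linalg.norm(x-y)
E
python3 - <<'E'
from h import *
np.set_printoptions(precision=3,suppress=True)
D={}
for n in('side','top'):
    im,D[n]=cams.capture(n);cv2.imwrite(f'pics/{n}0.png',im);print(n,ray(n,(320,200)))
for q in ['press_pivot','press_head','lever_grip','lever_knob','weight_mid','slide_plate','rivet_jar','cap_tray','awl','maul','tool_cup','thread_cone','dye_bottle']:
    P={}
    for n in('side','top'):
        r=models.tip_of(q,n)
        if r: P[n]=r[0]['position'];print(q,n,np.round(P[n]),round(r[0]['conf'],2),len(r),at_d(n,P[n],D[n]))
    if len(P)==2: print('   tri',*tri(P['side'],P['top']))
print(bot.read_state())
E
```

```text
side (array([ 0.262, -0.743,  1.048]), array([ 0.252,  0.626, -0.738]))
top (array([ 0.319, -0.007,  1.642]), array([ 0.177, -0.003, -0.984]))
press_pivot side [330. 188.] 0.57 3 [0.598 0.018 0.19 ]
press_pivot top [307. 194.] 0.94 1 [0.582 0.026 0.283]
   tri [0.603 0.029 0.178] 0.0006888677904209426
press_head side [296. 198.] 0.83 2 [0.506 0.036 0.169]
press_head top [307. 228.] 0.94 1 [0.513 0.03  0.041]
   tri [0.5   0.026 0.18 ] 0.0065464778714446805
lever_grip side [308. 225.] 0.8 1 [ 0.487 -0.104  0.218]
lever_grip top [344. 224.] 0.68 2 [ 0.505 -0.084  0.213]
   tri [ 0.501 -0.084  0.192] 0.013547749459154063
lever_knob side [302. 229.] 0.56 2 [ 0.466 -0.116  0.225]
lever_knob top [355. 237.] 0.61 1 [ 0.466 -0.117  0.224]
   tri [ 0.466 -0.117  0.227] 0.000473971266026386
weight_mid side [324. 170.] 0.63 1 [0.576 0.002 0.28 ]
weight_mid top [312. 194.] 0.96 2 [0.581 0.014 0.284]
   tri [0.583 0.014 0.267] 0.003005719576133547
slide_plate side [285. 259.] 0.68 1 [ 0.427 -0.068  0.057]
slide_plate top [337. 256.] 0.71 1 [ 0.424 -0.073  0.004]
   tri [ 0.424 -0.071  0.061] 0.00
[... 937 characters left out ...]
584743909293
dye_bottle side [376. 384.] 0.6 1 [ 0.5   -0.469  0.07 ]
dye_bottle top [449. 228.] 0.63 1 [ 0.516 -0.435  0.075]
   tri [ 0.52  -0.452  0.007] 0.009628735579048411
{'time_s': 1.4, 'joint_positions': array([ 57.61 ,  30.222,  82.089,   0.001,  67.687, -10.226]), 'qvel': array([ 0.044, -0.008,  0.099, -0.088, -0.011,  0.092]), 'tau': array([  0.   , -44.001, -17.698,   0.063,   0.051,  -0.   ]), 'position': array([0.236, 0.579, 0.248]), 'tcp_rot': array([[-0.926,  0.377,  0.   ],
       [ 0.377,  0.926,  0.   ],
       [ 0.   ,  0.   , -1.   ]]), 'force': array([-0.62 , -0.186, -0.021]), 'moment': array([-0.027, -0.011,  0.013]), 'grasp_force': 0.0, 'opening': 1.0035186655164305}
```

Run:
```python
import cv2
a=cv2.imread('pics/side0.png')[120:320,200:420];b=cv2.imread('pics/top0.png')[150:310,230:390]
cv2.imwrite('pics/a.png',cv2.resize(a,None,fx=3,fy=3,interpolation=2)[:600]);cv2.imwrite('pics/b.png',cv2.resize(b,None,fx=3.7,fy=3.7,interpolation=2))
```

```text
(no output)
```

View pics/a.png

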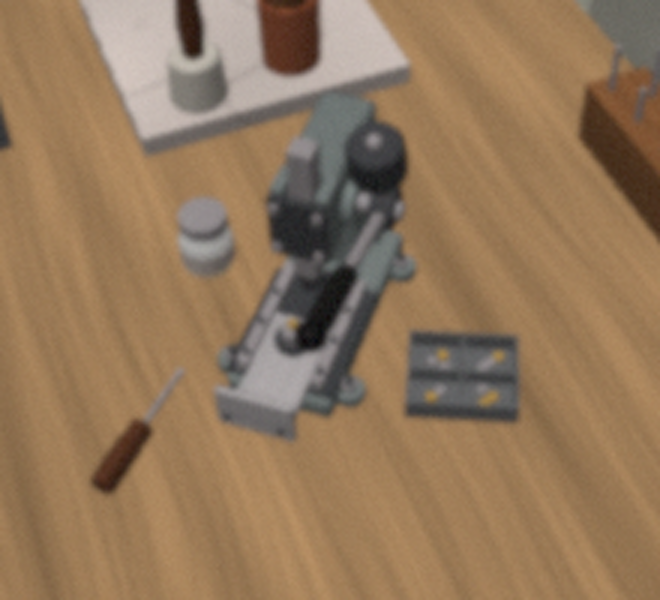

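View pics/b.png

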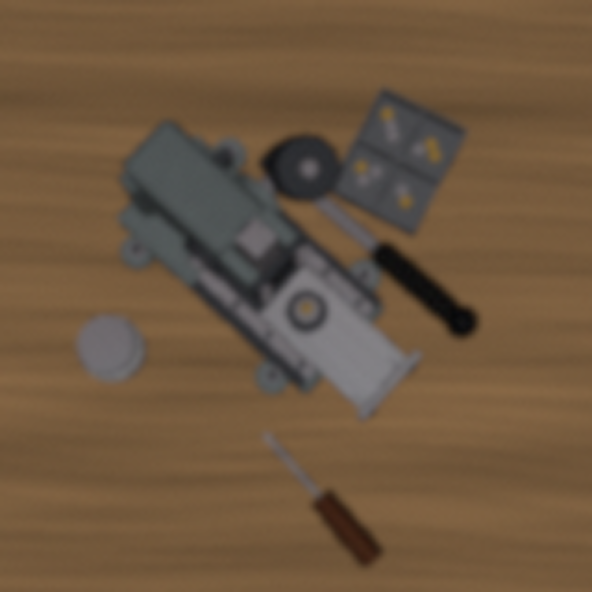

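The pictures show the press with its front towards the lower right in the top view. The handle's knob is at about (355,237) there, the counterweight drum stands upright at (312,194), and the push plate is at about (337,256). I plan to push the lever by its counterweight with vertical closed fingers, going backwards, and then push the plate. First I'll fit the press pose.

```bash
cat > fit.py <<'E'
from h import *
from scipy.optimize import least_squares
def pts(p):
    x,y,a,q=p[:4];th=p[4] if len(p)>4 else 0
    xp=np.array([np.cos(a),np.sin(a),0]);yp=np.array([-xp[1],xp[0],0]);z=np.array([0,0,1.]);o=np.array([x,y,.172])
    h=np.radians(12)+th;L=lambda r,b:o-xp*r*np.cos(b)+z*r*np.sin(b)
    hd=o-.059*xp+.066*yp;hd[2]=.176
    sp=hd-xp*(.158-q);sp[2]=.056
    return dict(press_pivot=o,press_head=hd,lever_grip=L(.155,h),lever_knob=L(.2,h),weight_mid=L(.088,h+np.radians(63)),slide_plate=sp)
def proj(n,X):
    c=cams.calibration(n);return cv2.projectPoints(X[None],cv2.Rodrigues(np.array(c['R']))[0],np.array(c['t']),np.array(c['mtx']),np.array(c['dist_coeffs']))[0][0,0]
def fit(p0,lever):
    obs=[]
    for n in('side','top'):
        cams.capture(n)
        for q in pts(p0):
            r=models.tip_of(q,n)
            if r and r[0]['conf']>.4: obs.append((q,n,np.array(r[0]['position'])))
    f=lambda p:np.concatenate([proj(n,pts(p)[q])-u for q,n,u in obs])
    s=least_squares(f,p0+([0.0] if lever else []),loss='soft_l1',f_scale=2)
    return s.x,obs,f(s.x).reshape(-1,2)
E
python3 - <<'E'
from fit import *
np.set_printoptions(precision=4,suppress=True)
p,o,r=fit([.6,.03,.82,.03],False)
print(p,np.degrees(p[2]))
for a,b in zip(o,r):print(a[:2],b)
for k,v in pts(p).items():print(k,v)
print(bot.read_state()['time_s'])
# direct check: depth points on the drum and sleeve/slide
im,d=cams.capture('top')
c=cams.calibration('top');ys,xs=np.mgrid[0:400,0:640]
u=cv2.undistortPoints(np.dstack([xs,ys]).reshape(-1,1,2).astype(float),np.array(c['mtx']),np.array(c['dist_coeffs'])).reshape(-1,2)
P=(np.c_[u,np.ones(len(u))]*d.reshape(-1,1)-np.array(c['t']))@np.array(c['R']);P=P[d.reshape(-1)>0]
near=np.linalg.norm(P[:,:2]-p[:2],axis=1)<.1
m=P[near&(P[:,2]>.262)];print('drum top',len(m),m.mean(0),m.min(0),m.max(0))
A=p[2];X=np.array([np.cos(A),np.sin(A)]);Y=np.array([-X[1],X[0]])
l=np.c_[(P[:,:2]-p[:2])@X,(P[:,:2]-p[:2])@Y,P[:,2]]
s=l[(l[:,0]<-.1)&(l[:,0]>-.215)&(abs(l[:,1])<.03)&(l[:,2]>.17)];print('sleeve',len(s),np.polyfit(s[:,0],s[:,1],1),s.mean(0))
s=l[(l[:,0]<-.14)&(l[:,0]>-.24)&(abs(l[:,1]-.066)<.06)&(l[:,2]>.065)&(l[:,2]<.1)];print('plate',len(s),s.mean(0),s.min(0),s.max(0))
s=l[(l[:,0]<0)&(l[:,0]>-.09)&(abs(l[:,1]-.066)<.045)&(l[:,2]>.2)];print('head',len(s),s.min(0),s.max(0))
E
```

```text
[0.5978 0.03   0.8369 0.3087] 47.953300642329786
('press_pivot', 'side') [-3.0013  0.4975]
('press_head', 'side') [0.3391 0.2021]
('lever_grip', 'side') [ 0.9799 -1.2192]
('lever_knob', 'side') [ 0.5161 -1.2066]
('weight_mid', 'side') [2.4009 0.9888]
('slide_plate', 'side') [49.3676 38.2823]
('press_pivot', 'top') [-0.7244  1.0646]
('press_head', 'top') [-2.6645 -1.9137]
('lever_grip', 'top') [35.7248 33.5292]
('lever_knob', 'top') [-1.046  -0.7411]
('weight_mid', 'top') [0.9317 2.1848]
('slide_plate', 'top') [-178.0898    1.2285]
press_pivot [0.5978 0.03   0.172 ]
press_head [0.5093 0.0304 0.176 ]
lever_grip [ 0.4963 -0.0825  0.2042]
lever_knob [ 0.4668 -0.1152  0.2136]
weight_mid [0.5826 0.0131 0.257 ]
slide_plate [0.6102 0.1424 0.056 ]
2.1
drum top 306 [0.5752 0.0145 0.2782] [ 0.5131 -0.0165  0.262 ] [0.6077 0.0633 0.2963]
sleeve 267 [0.0134 0.0005] [-0.1559 -0.0016  0.2142]
plate 67 [-0.1833  0.0642  0.0802] [-0.1881  0.0243  0.0657] [-0.169   0.1016  0.0887]
head 410 [-0.0637  0.0214  0.2009] [-0.      0.0941  0.2833]
```

```bash
python3 -m handwheel '[[0.01,-0.02,0.04,0,0,-0.06],[0.03,-0.05,0.06,0,0,-0.12],[0.05,-0.08,0.08,0,0,-0.18],[0.065,-0.115,0.1,0,0,-0.24],[0.083,-0.15,0.112,0,0,-0.3],[0.1,-0.188,0.112,0,0,-0.36],[0.118,-0.225,0.112,0,0,-0.42],[0.136,-0.26,0.112,0,0,-0.48]]' -1; python3 -m handwheel '[[0.018,-0.037,0,0,0,-0.06],[0.036,-0.074,0,0,0,-0.12],[0.053,-0.11,0,0,0,-0.18],[0.07,-0.146,0,0,0,-0.24],[0.088,-0.182,0,0,0,-0.3],[0.105,-0.218,0,0,0,-0.36],[0.122,-0.254,0,0,0,-0.42],[0.14,-0.29,0,0,0,-0.477]]'
```

```text
time_s: 2.82
position: [0.3718, 0.3175, 0.3603]
tcp_rot: [[-0.217, 0.976, 0.001], [0.976, 0.217, 0.001], [0.0, 0.001, -1.0]]
force: [0.6, -0.4, 1.0]
opening: 0.477
grasp_force: 0.0
time_s: 3.48
position: [0.5118, 0.0273, 0.3598]
tcp_rot: [[0.671, 0.741, 0.0], [0.741, -0.671, 0.0], [0.0, 0.0, -1.0]]
force: [1.5, 0.7, 0.6]
opening: 0.009
grasp_force: 0.0
```

```bash
python3 -m handwheel '[[0.015,-0.03,0,0,0,0],[0.029,-0.06,0,0,0,0],[0.029,-0.06,-0.03,0,0,0],[0.029,-0.06,-0.055,0,0,0],[0.029,-0.06,-0.075,0,0,0],[0.029,-0.06,-0.085,0,0,0],[0.029,-0.06,-0.085,0,0,0],[0.029,-0.06,-0.085,0,0,0]]'
python3 - <<'E'
from h import *
im,_=cams.capture('side');cv2.imwrite('pics/c.png',cv2.resize(im[90:290,200:420],None,fx=3,fy=3))
E
```

```text
time_s: 4.15
position: [0.5408, -0.0308, 0.2748]
tcp_rot: [[0.667, 0.745, 0.0], [0.745, -0.667, -0.0], [0.0, 0.0, -1.0]]
force: [-0.3, -0.1, 0.5]
opening: 0.007
grasp_force: 0.0
```

View pics/c.png

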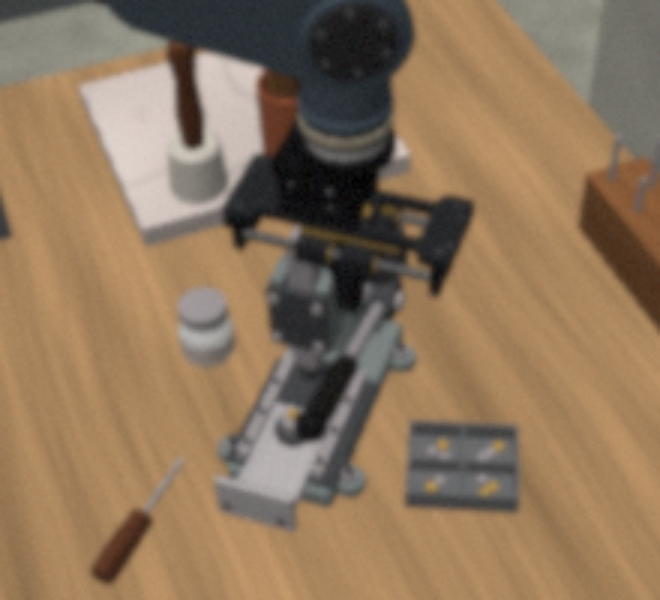

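The closed fingers, at crop (350,285), stand just in front of the drum and above the lever arm, and nothing is touching. Next I push backward along the press's x.

```bash
python3 -m handwheel '[[0.005,0.006,0,0,0,0],[0.01,0.011,0,0,0,0],[0.015,0.017,0,0,0,0],[0.02,0.022,0,0,0,0],[0.025,0.028,0,0,0,0],[0.03,0.034,0,0,0,0],[0.035,0.039,0,0,0,0],[0.04,0.045,0,0,0,0]]'
```

```text
time_s: 4.87
position: [0.5802, 0.0118, 0.2765]
tcp_rot: [[0.666, 0.746, -0.002], [0.746, -0.666, -0.007], [-0.007, 0.004, -1.0]]
force: [-5.7, -8.8, 9.5]
opening: 0.007
grasp_force: 5.7
```

```bash
python3 -m handwheel '[[0.005,0.005,0,0,0,0],[0.01,0.01,0,0,0,0],[0.014,0.015,0,0,0,0],[0.018,0.02,0,0,0,0],[0.022,0.024,0,0,0,0],[0.026,0.029,0,0,0,0],[0.03,0.033,0,0,0,0],[0.033,0.037,0,0,0,0]]'
```

```text
time_s: 5.53
position: [0.6141, 0.0525, 0.2742]
tcp_rot: [[0.667, 0.745, 0.0], [0.745, -0.667, 0.002], [0.001, -0.001, -1.0]]
force: [0.5, -0.4, -0.4]
opening: -0.0
grasp_force: 0.0
```

The force is gone, so the lever has run past the balance point. I lift clear now.

```bash
python3 -m handwheel '[[0,0,0.04,0,0,0],[0,0,0.08,0,0,0],[0,0,0.12,0,0,0],[0,0,0.16,0,0,0],[0,0,0.19,0,0,0],[0,0,0.19,0,0,0],[0,0,0.19,0,0,0],[0,0,0.19,0,0,0]]'
python3 - <<'E'
from h import *
im,_=cams.capture('side');cv2.imwrite('pics/d.png',cv2.resize(im[40:290,200:420],None,fx=2.4,fy=2.4))
E
```

```text
time_s: 6.2
position: [0.6132, 0.0519, 0.4634]
tcp_rot: [[0.666, 0.746, -0.002], [0.746, -0.666, 0.001], [-0.001, -0.002, -1.0]]
force: [0.3, 0.9, -0.8]
opening: 0.008
grasp_force: 0.0
```

View pics/d.png

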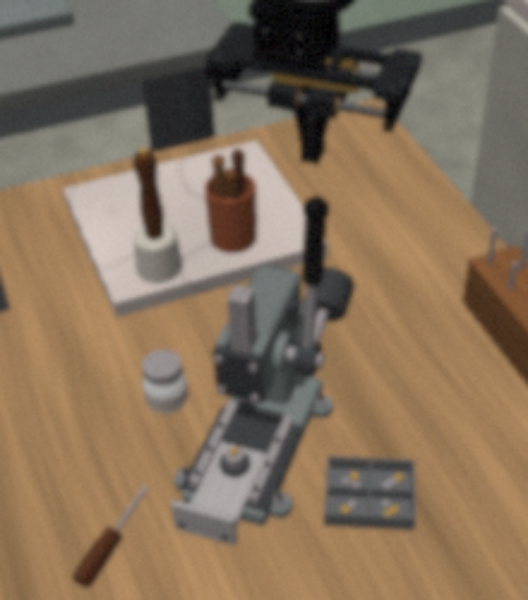

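The handle is upright on its upper stop (crop (315,240)) and the drum is behind it. The slide is still out, with its plate at (205,520). Next is the plate.

```bash
python3 -m handwheel '[[-0.03,-0.02,0,0,0,0],[-0.06,-0.04,0,0,0,0],[-0.09,-0.06,0,0,0,0],[-0.12,-0.08,0,0,0,0],[-0.15,-0.1,0,0,0,0],[-0.18,-0.12,0,0,0,0],[-0.209,-0.14,0,0,0,0],[-0.209,-0.14,0,0,0,0]]'; python3 -m handwheel '[[0,0,-0.03,0,0,0],[0,0,-0.07,0,0,0],[0,0,-0.11,0,0,0],[0,0,-0.15,0,0,0],[0,0,-0.18,0,0,0],[0,0,-0.2,0,0,0],[0,0,-0.2,0,0,0],[0,0,-0.2,0,0,0]]'
python3 - <<'E'
from fit import *
np.set_printoptions(precision=3,suppress=True)
for n in('side','top'):
    im,d=cams.capture(n)
    for q in('slide_plate','lever_knob','weight_mid'):
        for r in models.tip_of(q,n)[:2]: print(n,q,r, at_z(n,r['position'],.056) if q=='slide_plate' else '')
    for th in(1.3,1.5):print({k:proj(n,v) for k,v in pts([.598,.03,.841,.03,th]).items() if k in('lever_knob','slide_plate')})
print(bot.read_state()['time_s'])
E
```

```text
time_s: 6.92
position: [0.3998, -0.0902, 0.4627]
tcp_rot: [[0.67, 0.742, -0.006], [0.742, -0.67, 0.001], [-0.004, -0.005, -1.0]]
force: [-0.7, 0.8, 0.7]
opening: 0.003
grasp_force: 0.0
time_s: 7.58
position: [0.4038, -0.088, 0.2631]
tcp_rot: [[0.667, 0.745, -0.004], [0.745, -0.667, 0.003], [-0.001, -0.005, -1.0]]
force: [-0.0, 0.4, 0.5]
opening: 0.007
grasp_force: 0.0
side slide_plate {'position': [287.9, 259.5], 'conf': 0.63} [ 0.434 -0.073  0.056]
side lever_knob {'position': [331.7, 125.3], 'conf': 0.97} 
side weight_mid {'position': [335.2, 161.1], 'conf': 0.72} 
side weight_mid {'position': [353.6, 245.1], 'conf': 0.57} 
{'lever_knob': array([326.261, 136.444]), 'slide_plate': array([283.686, 258.654])}
{'lever_knob': array([331.304, 127.371]), 'slide_plate': array([283.686, 258.654])}
top slide_plate {'position': [335.5, 255.8], 'conf': 0.89} [ 0.42  -0.067  0.056]
top lever_knob {'position': [297.5, 175.5], 'conf': 0.94} 
top lever_knob {'position': [337.7, 193.9], 'conf': 0.23} 
top weight_mid {'position': [287.2, 175.6], 'conf': 0.9} 
{'lever_knob': array([308.625, 184.413]), 'slide_plate': array([335.142, 254.604])}
{'lever_knob': array([297.917, 174.673]), 'slide_plate': array([335.142, 254.604])}
7.9833
```

```bash
python3 -m handwheel '[[0,0,-0.04,0,0,0],[0,0,-0.08,0,0,0],[0,0,-0.12,0,0,0],[0,0,-0.15,0,0,0],[0,0,-0.175,0,0,0],[0,0,-0.19,0,0,0],[0,0,-0.192,0,0,0],[0,0,-0.192,0,0,0]]'; python3 -m handwheel '[[0.003,0.004,0,0,0,0],[0.006,0.007,0,0,0,0],[0.01,0.011,0,0,0,0],[0.013,0.015,0,0,0,0],[0.017,0.018,0,0,0,0],[0.02,0.022,0,0,0,0],[0.023,0.026,0,0,0,0],[0.027,0.03,0,0,0,0]]'
```

```text
time_s: 8.65
position: [0.4045, -0.0889, 0.0721]
tcp_rot: [[0.667, 0.745, -0.001], [0.745, -0.667, 0.001], [-0.0, -0.001, -1.0]]
force: [0.8, -0.7, 0.1]
opening: 0.003
grasp_force: 0.0
time_s: 9.32
position: [0.4319, -0.0585, 0.0727]
tcp_rot: [[0.667, 0.745, 0.0], [0.745, -0.667, -0.0], [-0.0, 0.0, -1.0]]
force: [-1.0, -1.8, 3.0]
opening: 0.006
grasp_force: 1.2
```

```bash
python3 -m handwheel '[[0.002,0.002,0,0,0,0],[0.004,0.005,0,0,0,0],[0.006,0.007,0,0,0,0],[0.008,0.009,0,0,0,0],[0.01,0.012,0,0,0,0],[0.013,0.014,0,0,0,0],[0.015,0.017,0,0,0,0],[0.017,0.019,0,0,0,0]]';  python3 -m handwheel '[[0.001,0.001,0,0,0,0],[0.001,0.0015,0,0,0,0],[0.002,0.002,0,0,0,0],[0.002,0.003,0,0,0,0],[0.003,0.003,0,0,0,0],[0.003,0.004,0,0,0,0],[0.004,0.004,0,0,0,0],[0.004,0.004,0,0,0,0]]'
```

```text
time_s: 9.98
position: [0.4485, -0.0394, 0.0724]
tcp_rot: [[0.667, 0.745, -0.001], [0.745, -0.667, 0.0], [-0.0, -0.001, -1.0]]
force: [-1.4, -1.5, 0.2]
opening: 0.007
grasp_force: 1.1
time_s: 10.65
position: [0.4521, -0.0356, 0.0725]
tcp_rot: [[0.667, 0.745, -0.001], [0.745, -0.667, 0.0], [-0.0, -0.001, -1.0]]
force: [-1.4, -0.6, 0.3]
opening: 0.004
grasp_force: 0.9
```

```bash
for i in 1; do python3 -m handwheel '[[0.001,0.001,0,0,0,0],[0.001,0.0015,0,0,0,0],[0.002,0.002,0,0,0,0],[0.002,0.003,0,0,0,0],[0.003,0.003,0,0,0,0],[0.003,0.004,0,0,0,0],[0.004,0.004,0,0,0,0],[0.004,0.004,0,0,0,0]]'; done
```

```text
time_s: 11.32
position: [0.4525, -0.0351, 0.0726]
tcp_rot: [[0.663, 0.748, -0.009], [0.748, -0.663, -0.004], [-0.009, -0.004, -1.0]]
force: [-15.4, -25.5, 6.0]
opening: 0.006
grasp_force: 14.4
```

It is firm on the stop, 1.5 mm from the home position I computed. I back off and raise.

```bash
python3 -m handwheel '[[-0.005,-0.005,0,0,0,0],[-0.012,-0.014,0,0,0,0],[-0.025,-0.028,0,0,0,0],[-0.035,-0.04,0,0,0,0],[-0.035,-0.04,0.03,0,0,0],[-0.035,-0.04,0.07,0,0,0],[-0.035,-0.04,0.11,0,0,0],[-0.035,-0.04,0.13,0,0,0]]'; python3 -m handwheel '[[0,0,0.04,0,0,0],[0,0,0.08,0,0,0],[0,0,0.12,0,0,0],[0,0,0.16,0,0,0],[0,0,0.2,0,0,0],[0,0,0.2,0,0,0],[0,0,0.2,0,0,0],[0,0,0.2,0,0,0]]'
python3 - <<'E'
from fit import *
im,_=cams.capture('side');cv2.imwrite('pics/e.png',cv2.resize(im[90:290,200:420],None,fx=3,fy=3))
r=models.tip_of('slide_plate','side');print(r,proj('side',pts([.598,.03,.841,.08,1.5])['slide_plate']))
print(models.tip_of('lever_knob','side'))
cams.capture('top');r=models.tip_of('slide_plate','top');print(r,proj('top',pts([.598,.03,.841,.08,1.5])['slide_plate']))
E
```

```text
time_s: 11.98
position: [0.4234, -0.0727, 0.2062]
tcp_rot: [[0.667, 0.745, 0.007], [0.745, -0.667, -0.002], [0.003, 0.007, -1.0]]
force: [0.5, 0.1, -0.7]
opening: -0.001
grasp_force: 0.0
time_s: 12.65
position: [0.4211, -0.0715, 0.4021]
tcp_rot: [[0.667, 0.745, 0.0], [0.745, -0.667, 0.0], [0.0, -0.0, -1.0]]
force: [0.0, 0.7, -0.4]
opening: 0.003
grasp_force: 0.0
[{'position': [290.9, 242.3], 'conf': 0.81}, {'position': [296.6, 139.2], 'conf': 0.71}] [290.39025885 244.87370134]
[{'position': [330.1, 126.0], 'conf': 0.83}, {'position': [355.3, 244.5], 'conf': 0.65}]
[{'position': [328.3, 241.0], 'conf': 0.89}, {'position': [450.1, 229.6], 'conf': 0.64}, {'position': [308.8, 224.5], 'conf': 0.63}, {'position': [296.4, 174.5], 'conf': 0.16}] [323.98572171 244.16467723]
```

View pics/e.png

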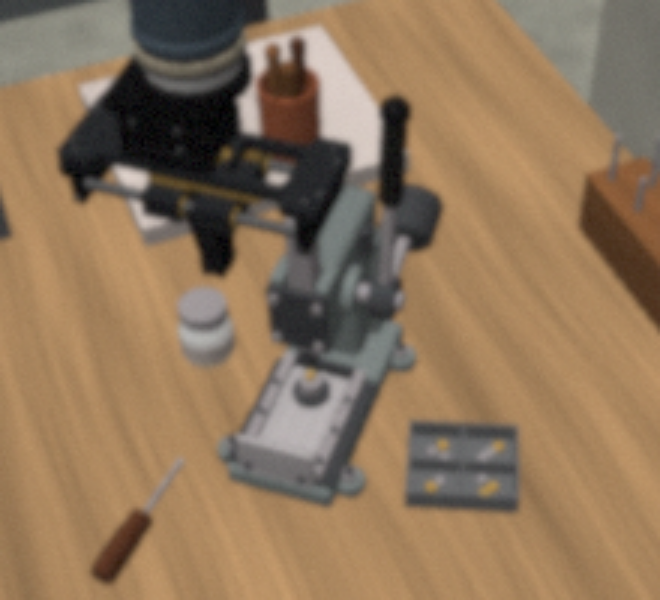

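The slide is home, with its plate at crop (275,460) and the rivet under the ram. The lever is upright at (393,150), everything else stands where it was, and the robot is touching nothing.

```bash
python3 -c "
from rig import bot
print(bot.hand_in())"
```

```text
the job is handed in; nothing more can be done
None
```

The rivet press is ready and handed in: I pushed the lever over by its counterweight until it ran to its upper stop, then pushed the die slide home against its stop, and the last picture shows nothing else moved.

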